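Seat the yellow wheel of the wooden wheel toy on its pin

ROBOT

A 6-joint arm with a two-finger parallel gripper is mounted at the origin on the work surface. World frame = base frame: x ahead of the robot, y to its left, z up, the work surface at z = 0. Lengths are in m, angles in rad, forces in N, time in s.
With the tool pointing down it reaches from about 0.35 to 0.975 m from the base axis. Payload 4.9 kg.
Tool frame: the origin (TCP) lies midway between the tips of the shut fingers; the grasp point (between the pads) lies 19 mm behind it; z points along the fingers, y is the line along which they close (so a half turn about z gives the same grasp; the last joint's range is limited). The gripper opens to 85 mm and grips with 20 to 120 N. Pads are 22 mm wide; open, the fingers measure 114 mm over their backs; the gripper's body (76 mm by 85 mm) begins 54 mm behind the grasp point. The pads swing forward as they close: fully open they stand 13 mm farther back than shut.
Start: joints at [1.002, 0.053, 1.613, -0, 1.476, -0.119], TCP at [0.272, 0.563, 0.231] pointing down, gripper open.
Joint ranges: [-3.01, 3.01], [-1.01, 2.22], [0.06, 2.58], [-1.02, 4.17], [0.09, 2.62], [-3.14, 3.14]. Speed limits (rad/s): [2.57, 2.57, 3.14, 3.14, 3.14, 3.14].

INTERFACE

Orientations are given as a unit quaternion [w, x, y, z].
In Python, from plant import state, grab_frame, job_done, cut_out, place_of gives the robot as it stands.
- The arm moves only by the tool jog_arm, never from a script. Its argument "motion" is text: rows parted by semicolons, each of 7 numbers parted by spaces: the opening in per cent of the stroke, from 0 (shut) to 100 (fully open), then the shift along the tool's x, y, z as a fraction of full scale, then the turn, a rotation vector about the tool's x, y, z as a fraction of full scale. A call has exactly 5 rows; each row is the pose to reach, as a shift and turn from the pose commanded when the call began, along the tool's axes at that moment; what a row does not reach only later rows make up. Full scale, the value 1, is 50 cm for a shift and 1.5 rad for a turn. A row lasts 1/8 s, in which the tool goes at most 62.5 mm and 10.7 degrees, less where a joint would pass 70% of its speed; a pose out of reach is approached as far as the arm can. A call with a number of a shift or a turn outside -1 to 1 is refused whole. A call with a gripper value outside its range is refused whole. The fingers move at their own pace and stop on an object; the grip force is fixed at half the most. Time passes only in rows, so rows that repeat a pose let the fingers close, or fill a call up. It gives the time, the measured TCP pose, the force, the opening and the grip force at its end, in the units of the state.
- state(): the state, without advancing time (a new reading comes with each control period).
- grab_frame(name): name is "scene" or "top"; returns a dict with "color" (420x560x3 uint8, red, green, blue), "range_z" (420x560 float32, m along the optical axis (not along the pixel's ray), 0 where there is no reading), "intrinsics" (3x3 intrinsics, pixels), "world_from_camera" (4x4, takes a point from camera to world coordinates). Camera axes: x right, y up, looking along -z (the intrinsics and any distortion apply to the point x, -y, -z); pixel columns grow to the right and rows downward; lengths in m; the calibration is good to about 2 mm. A picture is of the moment at which its call begins.
- job_done(): hands the job in; it is judged then, once.
Trained networks look in the newest picture that a camera, given by its name, has taken for a name from the list of things; names that differ only in an ending like _2 or _b are one class to them, and where a whole thing is asked for, a point or a joint stands for the part that bears it (a point fixed in the world has none). Each returns a list of dicts, best first, with "p" (0 to 1); they miss things now and then, are a little off and sometimes report something else, mostly with a low value. They report only what shows in the picture. A call takes as long as a camera call.
- cut_out(camera, thing): "pixels" (420x560 bool, what is visible of it).
- place_of(camera, thing): "at" ([x, y, z] in m, in world coordinates, good to about 4 mm: a listed point, or the origin of a listed thing).
The state is a dict: "time": time; "joint_pos": joint angles; "joint_vel": joint speeds; "joint_efforts": joint torques, N m; "tool_pos": TCP position; "tool_rot": TCP orientation; "contact_force": force on the tool from outside, world axes, zero at the start; "ft_torque": the same for the moment, N m; "gripper_width": opening from 0.0 (shut) to 1.0 (fully open); "grasp_force": force on a finger pad.
Only numpy, scipy, OpenCV 4.12 (cv2) and the standard library are available. Lean on these libraries where they do the work, as an engineer would, in place of code of your own. Each camera call takes 0.05 s, during which the arm holds its last target. There are 200 camera calls.

TASK

The yellow wheel of the wooden wheel toy stands proud of its board because its notch is not over the blue pin. With a fingertip, push the wheel round by its red peg until the notch is over the blue pin, then press the wheel down until it is fully home on the board, and take the hand away. Do not pull the wheel up at any time, and leave the other toys where they are.

Things in the scene. Friction and masses are not known exactly. Their poses are not given: they have to be found in the camera images.
- hub (a point): Centre of the yellow wheel on its upper face, on the upright turning axis; moves down with the wheel. The wheel is 120 mm across: a 98 mm disc 13 mm thick inside a rim 12 mm thick. It starts standing 16 mm off the board, its face 47 mm above the bench; fully home its underside lies on the board and its face is 31 mm above the bench.
- spindle_top (a point): Top of the fixed-height dark spindle, 12 mm across, on the wheel's axis, 48 mm above the bench. It sticks out 17 mm above the wheel's face once the wheel is home: press on the face beside it, not over it.
- board: Pale wooden board of the toy, 170 (x) x 250 (y) x 18 mm, screwed to the bench. Origin: centre of its underside. The wheel's axis stands at y = -35 mm in its frame, the pin towards its +x.
- peg (a point): Centre of the top of the upright red peg fixed on the wheel's face, 40 mm from the wheel's axis, opposite the notch; the peg is 16 mm across and stands 22 mm above the face. Pushing it sideways with about 1 N turns the wheel, which stays where it is left. It turns endlessly either way.
- notch (a point): Middle of the mouth of the wheel's notch at the rim, 60 mm from the axis, at the top of the rim. The notch is 22 mm wide, 11 mm deep inwards from the rim, and cut right through the thickness of the wheel.
- pin (a point): Top of the fixed upright blue pin on the board, 60 mm from the wheel's axis, so that half of it shows beyond the wheel's rim from above. The pin is 14 mm across with a round top, and 15 mm tall: it stops the wheel from going down unless the notch is over it (about 4 mm of play either side). A flat blue mark, 14 mm wide, runs outward from it on the board.
- wheel_turn (a joint): Angle of the wheel about its upright axis, rad, growing anticlockwise seen from above. 0 (or any whole number of turns) is the notch exactly over the pin.
- wheel_drop (a joint): How far the wheel has been pressed down its spindle from the start height, m: 0 standing proud, 0.016 fully home, negative if pulled up. Pressing it down takes about 7 N anywhere on its face; it stays at the height where it is left.
- cube: Pink plastic cube, 40 mm, standing loose on the board beside the wheel. Origin: centre of its underside.
- car: Varnished wooden car, 110 x 68 x 61 mm, loose on the bench. Origin: centre of its underside; x along its length.
- boat: Orange silicone bath boat with a white cabin and blue funnel, about 102 x 57 x 72 mm, loose on the bench. Origin: underside, near the middle; bow along x.
- dome: Green glass paperweight dome, 76 mm across, 43 mm tall, loose on the bench. Origin: centre of its underside.
- stacker: Tower of coloured stacking rings on a wooden foot, one piece, 84 mm across, 101 mm tall, loose on the bench. Origin: centre of its underside.

How it is judged:
On the way, in this order (a step that is already met when the one before it is completed fails the run):
1. the notch is turned over the pin (horizontal distance between notch and pin below 0.008 m), for 0.05 s.
2. the wheel is pressed fully home (value of joint wheel_drop above 0.0145 m and horizontal distance between notch and pin below 0.008 m), for 0.2 s.
At the end, for the whole second after the job is handed in: The wheel is down on the board (pressed at least 14.5 of its 16 mm), its notch round the blue pin (within 8 mm) and at rest; the other toys within 20 mm of where they started (all of step 2 and velocity of joint wheel_turn between -0.05 and 0.05 rad/s and distance of each of cube, car, boat, dome, stacker from where it was at the start of the episode below 0.02 m); the robot touches nothing.
It fails at once if the wheel is pulled up (more than 4 mm above its start height) (value of joint wheel_drop below -0.004 m).
It fails at once if another toy is moved (more than 20 mm) (distance of any of cube, car, boat, dome, stacker from where it was at the start of the episode above 0.02 m).
It also fails if it takes over 48 s, if anything falls off the work surface, if the arm or the gripper's body presses on something with over 40 N, if the wrist force passes 120 N, or if a joint passes its speed limit or range.

## Working session

There is one attempt and no reset: what is moved stays moved. The work goes in short steps, Python scripts to look and compute and a tool call to move; the robot and the scene stay as the last step left them, time stands still between calls to the robot, and variables do not carry over. Pictures are saved under pics/ and viewed, at most 10 in all, crops included, and the job is handed in when it is done.

Besides the shell and the picture viewer there is one more tool, called after "Request:" by a JSON object that holds its "op" and its "data". jog_arm: Moves the arm, as the interface text tells. Shift numbers are shares of 50 cm and turn numbers shares of 1.5 rad, none past 1 either way. Its arguments: {"type":"object","properties":{"motion":{"type":"string"}},"required":["motion"]}

```bash
mkdir -p pics
python3 - <<'E'
from plant import *
import cv2,numpy as np
s=state();print(s['time'],s['tool_pos'],s['tool_rot'],s['gripper_width'])
for c in ("top","scene"):
    f=grab_frame(c);cv2.imwrite(f'pics/{c}0.png',f['color'][:,:,::-1])
    for t in ['hub','spindle_top','peg','notch','pin','board','cube','car','boat','dome','stacker']:
        print(c,t,[(np.round(d['at'],3).tolist(),round(d['p'],2)) for d in place_of(c,t)[:2]])
E
```

```text
0.0 [0.27140216 0.56231099 0.23005192] [-3.51000429e-04  2.22998756e-01  9.74818177e-01 -9.76640467e-04] 0.9975802114353224
top hub [([0.495, -0.062, 0.048], 0.68)]
top spindle_top [([0.497, -0.053, 0.047], 0.73), ([0.468, -0.007, 0.044], 0.7)]
top peg [([0.51, -0.092, 0.067], 0.85)]
top notch [([0.467, -0.008, 0.043], 0.95), ([0.494, -0.057, 0.048], 0.38)]
top pin [([0.549, -0.083, 0.032], 0.75)]
top board [([0.51, -0.03, 0.0], 0.82)]
top cube [([0.569, 0.055, 0.021], 0.6)]
top car [([0.595, 0.355, 0.002], 0.86)]
top boat [([0.403, -0.34, -0.002], 0.72)]
top dome [([0.405, -0.339, -0.003], 0.58)]
top stacker [([0.62, -0.331, 0.003], 0.63)]
scene hub [([0.493, -0.056, 0.047], 0.84), ([0.549, -0.084, 0.032], 0.29)]
scene spindle_top [([0.493, -0.06, 0.047], 0.55)]
scene peg [([0.515, -0.094, 0.072], 0.55)]
scene notch [([0.462, -0.005, 0.049], 0.61)]
scene pin []
scene board [([0.509, -0.023, 0.001], 0.84)]
scene cube [([0.566, 0.051, 0.014], 0.8), ([0.491, -0.056, 0.05], 0.55)]
scene car [([0.596, 0.35, -0.002], 0.78)]
scene boat [([0.414, -0.342, 0.0], 0.95)]
scene dome [([0.408, 0.343, -0.004], 0.82)]
scene stacker [([0.615, -0.327, 0.002], 0.73)]
```

View pics/top0.png

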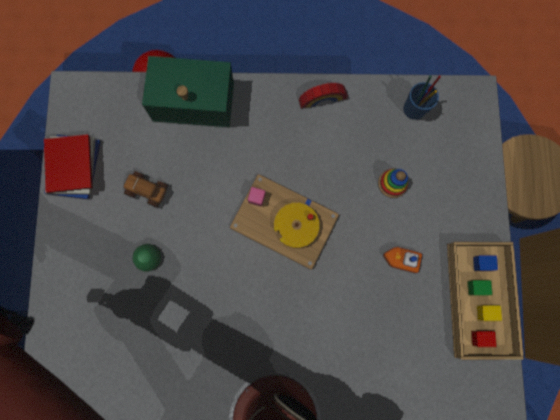

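View pics/scene0.png

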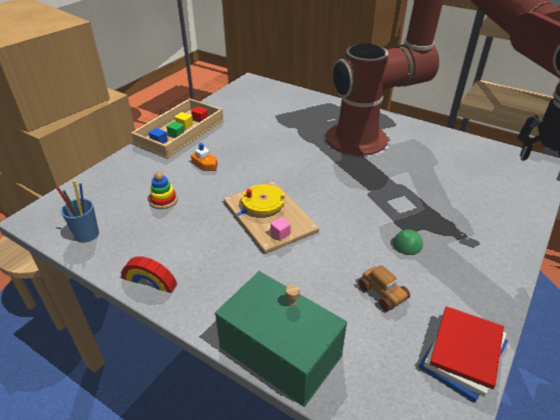

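The top view shows the wheel at about (297,225), the peg at (311,217), the pin and its mark at (309,203), and the cube at (257,196). The scene view agrees, with the peg at (249,193). The networks agree on all of these except the top view's boat/dome mix-up. The peg is at about -62° and has to reach about 155°, so I'll turn it clockwise. First I'll refine the axis and pin direction.

```bash
cat > h.py <<'E'
from plant import *
import cv2,numpy as np
def proj(f,uv,z):
    """pixels -> world points on plane z"""
    uv=np.atleast_2d(uv).astype(float);K=f['intrinsics'];T=np.array(f['world_from_camera'])
    r=np.c_[(uv[:,0]-K[0][2])/K[0][0],-(uv[:,1]-K[1][2])/K[1][1],-np.ones(len(uv))]@T[:3,:3].T
    return (T[:3,3]+r*((z-T[2,3])/r[:,2])[:,None])[:,:2]
def blob(f,h0,h1,smin,zlo,zhi,c=(0.5,-.06),R=.13,vmin=50):
    """pixel list of a hue band near the wheel"""
    hsv=cv2.cvtColor(f['color'],cv2.COLOR_RGB2HSV).astype(int);H=hsv[...,0]
    m=((H>=h0)&(H<=h1) if h0<h1 else (H>=h0)|(H<=h1))&(hsv[...,1]>smin)&(hsv[...,2]>vmin)
    v,u=np.nonzero(m);p=proj(f,np.c_[u,v],(zlo+zhi)/2);k=np.hypot(*(p-c).T)<R
    return np.c_[u,v][k]
def ang(d): return round(float(np.degrees(np.arctan2(d[1],d[0]))),1)
E
python3 - <<'E'
from h import *
for c in ("top","scene"):
    f=grab_frame(c)
    y=blob(f,22,32,150,.047,.047); 
    w=cv2.convexHull(y.astype(np.float32))[:,0]
    e=cv2.fitEllipse(w);hub=proj(f,e[0],.047)[0]
    print(c,'hub',hub.round(4),e,len(y))
    b=blob(f,100,130,100,.018,.033); print('blue',len(b),b.mean(0),[proj(f,b.mean(0),z)[0].round(4) for z in(.018,.033)],[ang(proj(f,b.mean(0),z)[0]-hub) for z in(.018,.026,.033)])
    r=blob(f,172,8,120,.06,.069); p=proj(f,r.mean(0),.066)[0];print('peg',len(r),r.mean(0),p.round(4),ang(p-hub),np.hypot(*(p-hub)))
    bd=cut_out(c,'board')
    m=bd[0]['pixels'];v,u=np.nonzero(m);P=proj(f,np.c_[u,v],.018);R=cv2.minAreaRect((P*1000).astype(np.float32));print('board',R,bd[0]['p'])
    im=cv2.resize(f['color'][150:280,220:360] if c=='top' else f['color'][170:260,210:330],None,fx=5,fy=5,interpolation=cv2.INTER_CUBIC) if 0 else None
    q=f['color'][170:275,225:345] if c=='top' else f['color'][165:270,210:330]
    cv2.imwrite(f'pics/{c}1.png',cv2.resize(q,None,fx=4,fy=4,interpolation=cv2.INTER_CUBIC)[:,:,::-1])
a=[cv2.imread(f'pics/{c}1.png') for c in('top','scene')]
cv2.imwrite('pics/both1.png',cv2.resize(np.hstack(a),(800,350)))
E
```

```text
top hub [ 0.4916 -0.057 ] ((296.4227600097656, 224.77052307128906), (45.21784591674805, 45.58687973022461), 108.87077331542969) 1457
blue 16 [308.125  201.5625] [array([ 0.5605, -0.091 ]), array([ 0.5574, -0.0898])] [-26.2, -26.4, -26.5]
peg 20 [309.9 216.3] [ 0.5111 -0.0914] -60.4 0.039542789098536785
board ((505.91705322265625, -25.537460327148438), (250.36859130859375, 176.24871826171875), 63.18485641479492) 0.68
scene hub [ 0.504  -0.0507] ((263.0144958496094, 198.93930053710938), (30.055089950561523, 43.11719512939453), 87.50862121582031) 922
blue 34 [242.11764706 211.47058824] [array([ 0.5524, -0.0893]), array([ 0.5662, -0.0782])] [-38.6, -30.4, -23.8]
peg 31 [248.41935484 192.41935484] [ 0.5213 -0.0873] -64.7 0.04049576101331699
board ((518.6137084960938, -23.58343505859375), (267.10186767578125, 175.96046447753906), 63.12520980834961) 0.56
```

View pics/both1.png

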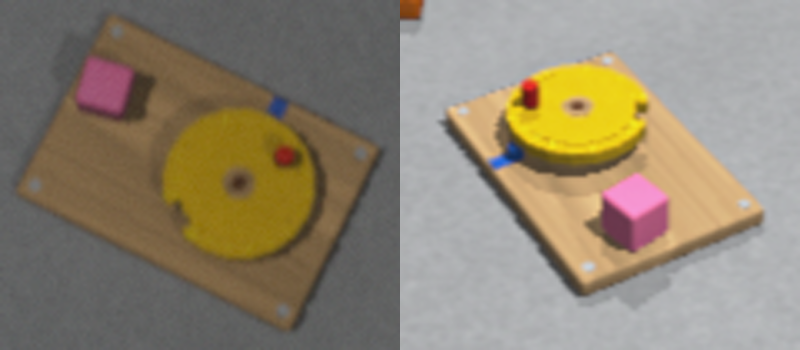

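Board edges and the mark both put the pin at about -26.7°, so the peg must reach 153.3°. The hub is at about (0.4915,-0.057). I'll move towards it with the gripper shut.

Request:
{"op": "jog_arm", "data": {"motion": "0 -0.09 -0.08 0 0 0 0; 0 -0.18 -0.16 0 0 0 0; 0 -0.27 -0.24 0 0 0 0; 0 -0.36 -0.32 0 0 0 0; 0 -0.45 -0.40 0 0 0 0"}}

```text
time: 2.02
tool_pos: [0.3878, 0.2832, 0.2316]
tool_rot: [0.0, 0.223, 0.975, 0.0]
contact_force: [0.4, 0.8, 0.3]
gripper_width: 0.003
grasp_force: 0.0
```

Request:
{"op": "jog_arm", "data": {"motion": "0 -0.09 -0.08 0 0 0 0; 0 -0.18 -0.16 0 0 0 0; 0 -0.27 -0.24 0 0 0 0; 0 -0.36 -0.32 0 0 0 0; 0 -0.45 -0.40 0 0 0 0"}}

```text
time: 2.65
tool_pos: [0.5036, 0.005, 0.2317]
tool_rot: [0.001, 0.223, 0.975, 0.0]
contact_force: [1.2, -0.4, 0.3]
gripper_width: 0.002
grasp_force: 0.0
```

Request:
{"op": "jog_arm", "data": {"motion": "0 -0.07 -0.06 0.04 0 0 0; 0 -0.11 -0.10 0.12 0 0 0; 0 -0.11 -0.10 0.22 0 0 0; 0 -0.11 -0.10 0.30 0 0 0; 0 -0.11 -0.10 0.35 0 0 0"}}

```text
time: 3.28
tool_pos: [0.5295, -0.0618, 0.0538]
tool_rot: [-0.002, 0.223, 0.975, 0.0]
contact_force: [-0.0, 0.4, -0.5]
gripper_width: 0.002
grasp_force: 0.0
```

Run:
```python
from h import *
s=state();print(s['time'],s['tool_pos'],s['contact_force'])
# waypoints: finger centre on circle from -12 deg clockwise, in tool axes/0.5 m
h=np.array([.4915,-.057]);t=s['tool_pos'][:2]
X=np.array([-.9005,.4345]);Y=np.array([.4345,.9005])
for a in range(-12,-180,-12):
    p=h+.04*np.array([np.cos(np.radians(a)),np.sin(np.radians(a))])-t
    print(a,round(p@X/.5,3),round(p@Y/.5,3))
```

```text
3.275 [ 0.52945279 -0.06184019  0.05375217] [-0.00890958  0.38006671 -0.548564  ]
-12 -0.005 -0.005
-24 -0.007 -0.022
-36 -0.006 -0.038
-48 -0.001 -0.055
-60 0.006 -0.069
-72 0.017 -0.082
-84 0.03 -0.092
-96 0.046 -0.1
-108 0.062 -0.104
-120 0.078 -0.104
-132 0.095 -0.101
-144 0.11 -0.095
-156 0.124 -0.085
-168 0.136 -0.073
```

Request:
{"op": "jog_arm", "data": {"motion": "0 -0.007 -0.022 0 0 0 0; 0 -0.006 -0.038 0 0 0 0; 0 -0.001 -0.055 0 0 0 0; 0 0.006 -0.069 0 0 0 0; 0 0.017 -0.082 0 0 0 0"}}

```text
time: 3.9
tool_pos: [0.5054, -0.0957, 0.0571]
tool_rot: [0.001, 0.223, 0.975, -0.0]
contact_force: [1.4, 0.4, 0.3]
gripper_width: 0.0
grasp_force: 0.5
```

Request:
{"op": "jog_arm", "data": {"motion": "0 0.013 -0.010 0 0 0 0; 0 0.029 -0.018 0 0 0 0; 0 0.045 -0.022 0 0 0 0; 0 0.061 -0.022 0 0 0 0; 0 0.061 -0.022 0 0 0 0"}}

```text
time: 4.53
tool_pos: [0.4722, -0.0915, 0.056]
tool_rot: [-0.001, 0.223, 0.975, -0.0]
contact_force: [0.4, 0.0, 0.7]
gripper_width: 0.003
grasp_force: 0.0
```

```bash
cat >> h.py <<'E'
def look(n,z=.047):
    s=state();print(s['time'],s['tool_pos'].round(4),s['contact_force'].round(1),'finger ang',ang(s['tool_pos'][:2]-[.4915,-.057]))
    ims=[]
    for c in ("top","scene"):
        f=grab_frame(c);hub=np.array([.4915,-.057]) if c=='top' else np.array([.4985,-.053])
        r=blob(f,172,8,120,.06,.069,vmin=35)
        if len(r): p=proj(f,r.mean(0),z+.019)[0];print(c,'peg',len(r),p.round(4),ang(p-hub),np.hypot(*(p-hub)).round(4))
        for t in('peg','notch','hub'):print(' ',t,[(d['at'].round(3) if hasattr(d['at'],'round') else np.round(d['at'],3),ang(np.array(d['at'])[:2]-[.4925,-.057]),round(d['p'],2)) for d in place_of(c,t)[:2]])
        q=f['color'][170:275,225:345] if c=='top' else f['color'][150:255,205:325]
        ims.append(cv2.resize(q,(400,350),interpolation=cv2.INTER_CUBIC))
    cv2.imwrite(f'pics/{n}.png',np.hstack(ims)[:,:,::-1])
E
python3 -c "
from h import *;look('a')"
```

```text
4.525 [ 0.4722 -0.0915  0.056 ] [0.4 0.  0.7] finger ang -119.2
top peg 2905 [ 0.4699 -0.0995] -117.0 0.0477
  peg [(array([ 0.457, -0.076,  0.066]), -151.8, 0.69)]
  notch [(array([ 0.548, -0.026,  0.044]), 28.9, 0.95), (array([ 0.592,  0.355, -0.   ]), 76.5, 0.47)]
  hub [(array([ 0.493, -0.061,  0.045]), -83.7, 0.83), (array([0.406, 0.344, 0.   ]), 102.2, 0.57)]
scene peg 32 [ 0.4666 -0.0729] -148.0 0.0376
  peg [(array([ 0.46 , -0.079,  0.073]), -145.6, 0.82)]
  notch [(array([ 0.546, -0.033,  0.05 ]), 24.2, 0.8), (array([ 0.509, -0.024,  0.001]), 62.9, 0.66)]
  hub [(array([ 0.489, -0.057,  0.048]), -176.8, 0.97), (array([ 0.511, -0.022,  0.003]), 62.6, 0.26)]
```

View pics/a.png

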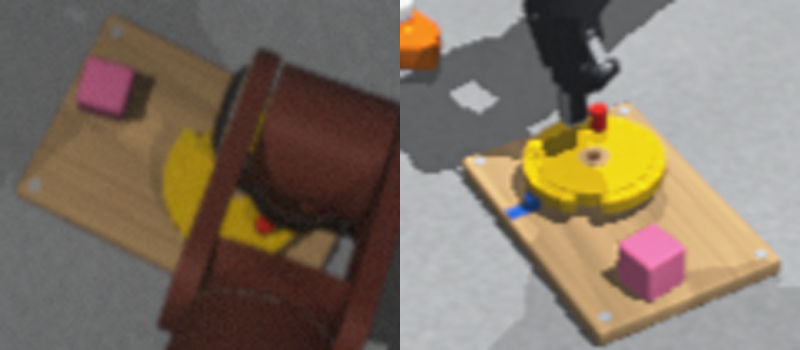

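The finger is on the peg in both pictures. In the scene crop the peg is at about (598,117) and the notch at about (590,210). The peg is at about -150° and needs about 56° more, so I'll go most of that way.

Request:
{"op": "jog_arm", "data": {"motion": "0 0.017 0.003 0 0 0 0; 0 0.032 0.009 0 0 0 0; 0 0.046 0.019 0 0 0 0; 0 0.058 0.031 0 0 0 0; 0 0.058 0.031 0 0 0 0"}}

```text
time: 5.55
tool_pos: [0.4528, -0.0644, 0.0559]
tool_rot: [-0.001, 0.222, 0.975, 0.0]
contact_force: [0.1, 0.4, -0.0]
gripper_width: -0.002
grasp_force: 0.0
```

```bash
python3 -c "
from h import *;look('b')"
```

```text
5.55 [ 0.4528 -0.0644  0.0559] [ 0.1  0.4 -0. ] finger ang -169.2
top peg 2470 [ 0.4635 -0.0761] -145.7 0.0339
  peg [(array([ 0.452, -0.045,  0.068]), 163.3, 0.53)]
  notch []
  hub [(array([ 0.494, -0.06 ,  0.048]), -61.3, 0.63)]
scene peg 33 [ 0.4627 -0.0399] 159.9 0.0381
  peg [(array([ 0.458, -0.044,  0.072]), 159.4, 0.86)]
  notch [(array([ 0.549, -0.081,  0.047]), -23.0, 0.91), (array([ 0.458, -0.045,  0.073]), 160.3, 0.73)]
  hub [(array([ 0.492, -0.056,  0.05 ]), 126.9, 0.7)]
```

View pics/b.png

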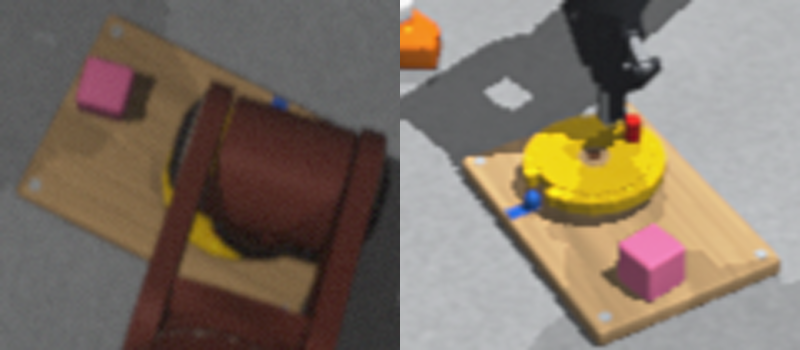

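The peg is at about 160° (scene crop (633,128)) and the notch is nearly over the pin (533,198). I'll nudge about 5° more, back off, and clear the view for a precise check.

Request:
{"op": "jog_arm", "data": {"motion": "0 0.0022 0.0028 0 0 0 0; 0 0.0045 0.0056 0 0 0 0; 0 0.0045 0.0056 0 0 0 0; 0 0.0045 0.0056 0 0 0 0; 0 0.0045 -0.015 0 0 0 0"}}

```text
time: 6.58
tool_pos: [0.4483, -0.071, 0.0563]
tool_rot: [-0.0, 0.222, 0.975, 0.0]
contact_force: [0.3, -0.1, 0.0]
gripper_width: -0.001
grasp_force: 0.0
```

Request:
{"op": "jog_arm", "data": {"motion": "0 0 0 -0.07 0 0 0; 0 0 0 -0.15 0 0 0; 0 0.05 0.11 -0.15 0 0 0; 0 0.10 0.22 -0.15 0 0 0; 0 0.15 0.33 -0.15 0 0 0"}}

```text
time: 7.2
tool_pos: [0.4525, 0.1112, 0.1316]
tool_rot: [0.0, 0.224, 0.975, 0.0]
contact_force: [0.2, 0.5, 0.6]
gripper_width: -0.001
grasp_force: 0.0
```

```bash
python3 -c "
from h import *;look('c')"
```

```text
7.2 [0.4525 0.1112 0.1316] [0.2 0.5 0.6] finger ang 103.0
top peg 20 [ 0.455  -0.0398] 154.7 0.0403
  peg [(array([ 0.455, -0.045,  0.066]), 162.1, 0.57), (array([0.405, 0.344, 0.001]), 102.3, 0.15)]
  notch [(array([ 0.55 , -0.081,  0.044]), -22.7, 0.82)]
  hub [(array([ 0.492, -0.057,  0.047]), 149.0, 0.81)]
scene peg 33 [ 0.466  -0.0365] 153.0 0.0365
  peg [(array([ 0.459, -0.042,  0.069]), 156.7, 0.61)]
  notch [(array([ 0.552, -0.084,  0.046]), -24.5, 0.82)]
  hub [(array([ 0.491, -0.06 ,  0.048]), -114.9, 0.62)]
```

View pics/c.png

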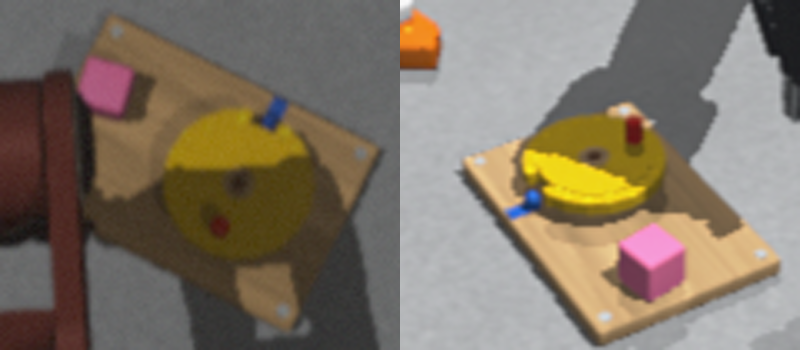

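The top crop shows the peg at (220,226) and the notch around the pin at (270,118). The peg measures 153–155° against a target of 153.3°, which is inside the play. Next I'll press on the face beside the spindle, on the tool +y side.

Request:
{"op": "jog_arm", "data": {"motion": "0 -0.07 -0.07 0 0 0 0; 0 -0.14 -0.14 0 0 0 0; 0 -0.218 -0.205 0 0 0 0; 0 -0.218 -0.205 0.08 0 0 0; 0 -0.218 -0.205 0.13 0 0 0"}}

```text
time: 8.22
tool_pos: [0.5055, -0.0318, 0.0648]
tool_rot: [-0.001, 0.225, 0.974, -0.0]
contact_force: [0.5, 0.7, -0.8]
gripper_width: 0.003
grasp_force: 0.0
```

Request:
{"op": "jog_arm", "data": {"motion": "0 0 0 0.016 0 0 0; 0 0 0 0.028 0 0 0; 0 0 0 0.036 0 0 0; 0 0 0 0.044 0 0 0; 0 0 0 0.044 0 0 0"}}

```text
time: 8.85
tool_pos: [0.5072, -0.0297, 0.0454]
tool_rot: [0.001, 0.223, 0.975, -0.0]
contact_force: [0.9, -0.7, 2.3]
gripper_width: -0.002
grasp_force: 1.4
```

Request:
{"op": "jog_arm", "data": {"motion": "0 0 0 0.006 0 0 0; 0 0 0 0.012 0 0 0; 0 0 0 0.018 0 0 0; 0 0 0 0.024 0 0 0; 0 0 0 0.024 0 0 0"}}

```text
time: 9.48
tool_pos: [0.5073, -0.0298, 0.0335]
tool_rot: [0.001, 0.223, 0.975, -0.0]
contact_force: [-0.5, -0.2, 4.9]
gripper_width: 0.004
grasp_force: 2.1
```

Request:
{"op": "jog_arm", "data": {"motion": "0 0 0 0.003 0 0 0; 0 0 0 0.006 0 0 0; 0 0 0 0.009 0 0 0; 0 0 0 0.012 0 0 0; 0 0 0 0.012 0 0 0"}}

```text
time: 10.1
tool_pos: [0.5092, -0.0303, 0.0303]
tool_rot: [0.003, 0.223, 0.975, -0.0]
contact_force: [-4.2, -0.6, 16.7]
gripper_width: -0.001
grasp_force: 8.5
```

The force rose to 17 N at z = 0.030, so the wheel is seated. I'll lift off, retreat and check.

Request:
{"op": "jog_arm", "data": {"motion": "0 0 0 0 0 0 0; 0 0 0 -0.02 0 0 0; 0 0 0 -0.09 0 0 0; 0 0 0 -0.18 0 0 0; 0 0 0 -0.26 0 0 0"}}

```text
time: 10.72
tool_pos: [0.5059, -0.0293, 0.1574]
tool_rot: [-0.0, 0.223, 0.975, 0.0]
contact_force: [0.3, 0.2, -0.2]
gripper_width: -0.003
grasp_force: 0.0
```

Request:
{"op": "jog_arm", "data": {"motion": "0 0.05 0.10 0 0 0 0; 0 0.10 0.20 0 0 0 0; 0 0.15 0.30 0 0 0 0; 0 0.20 0.40 0 0 0 0; 0 0.20 0.40 0 0 0 0"}}

```text
time: 11.35
tool_pos: [0.5021, 0.1972, 0.1559]
tool_rot: [-0.0, 0.22, 0.975, 0.0]
contact_force: [-0.2, -0.6, -0.1]
gripper_width: -0.002
grasp_force: 0.0
```

Run:
```python
from h import *
look('d',.031)
for c in('top','scene'):
    f=grab_frame(c);m=blob(f,22,32,120,.03,.04,R=.06,vmin=35);z=f['range_z'];T=np.array(f['world_from_camera']);K=f['intrinsics']
    d=z[m[:,1],m[:,0]];k=d>0;m=m[k];d=d[k]
    P=np.c_[(m[:,0]-K[0][2])/K[0][0]*d,-(m[:,1]-K[1][2])/K[1][1]*d,-d,np.ones(len(d))]@T.T
    print(c,'face height',np.median(P[:,2]).round(4))
    print([(t,np.round(place_of(c,t)[0]['at'],3)) for t in('cube','car','stacker') if place_of(c,t)])
```

```text
11.35 [0.5021 0.1972 0.1559] [-0.2 -0.6 -0.1] finger ang 87.6
top peg 17 [ 0.4562 -0.0387] 152.6 0.0398
  peg [(array([ 0.452, -0.04 ,  0.053]), 157.7, 0.94), (array([ 0.616, -0.326,  0.003]), -65.3, 0.33)]
  notch [(array([ 0.548, -0.083,  0.029]), -24.9, 0.92)]
  hub [(array([ 0.494, -0.059,  0.032]), -51.0, 0.68)]
scene peg 30 [ 0.4656 -0.0352] 151.5 0.0374
  peg [(array([ 0.459, -0.038,  0.06 ]), 150.6, 0.81)]
  notch [(array([ 0.549, -0.086,  0.032]), -26.8, 0.8)]
  hub [(array([ 0.493, -0.058,  0.033]), -57.5, 0.76), (array([ 0.511, -0.024,  0.001]), 61.0, 0.6)]
top face height 0.0307
[('cube', array([0.571, 0.055, 0.018])), ('car', array([0.592, 0.353, 0.   ])), ('stacker', array([ 0.618, -0.33 ,  0.   ]))]
scene face height 0.0309
[('cube', array([0.568, 0.052, 0.015])), ('car', array([0.598, 0.35 , 0.001])), ('stacker', array([ 0.616, -0.327, -0.   ]))]
```

View pics/d.png

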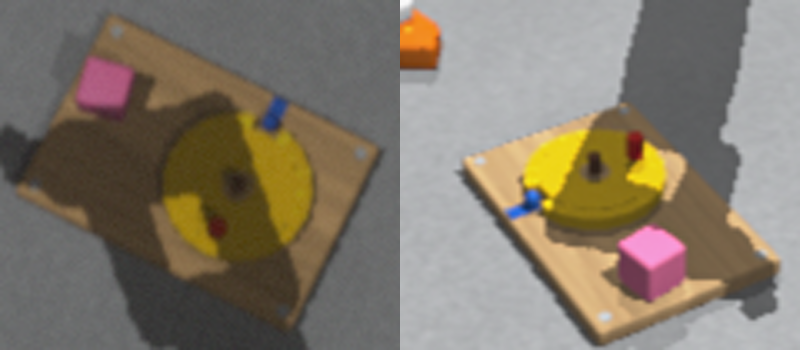

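The wheel's face is at 31 mm in both cameras. The pin sits in the notch (top crop (270,118)) and the spindle sticks out. The cube, car and stacker measure where they started, and the arm is clear.

```bash
python3 -c "
from plant import *;print(job_done())"
```

```text
the job is handed in; nothing more can be done
None
```

The job is handed in: I turned the wheel until its notch was over the blue pin and pressed it fully home (face at 31 mm in both cameras), and the hand is clear; the cube, car and stacker measured unmoved, the boat and dome were not re-measured, and no verdict was returned.

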